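# Set the condiment board in the pass and ring the counter bell

### The arm

A 6-joint arm with a two-finger parallel gripper is mounted at the origin on the work surface. World frame = base frame: x ahead of the robot, y to its left, z up, the work surface at z = 0. Lengths are in mm, angles in rad, forces in N, time in s.
With the tool pointing down it reaches from about 350 to 875 mm from the base axis. Payload 4.2 kg.
Tool frame: the origin (TCP) lies midway between the tips of the shut fingers; the grasp point (between the pads) lies 19 mm behind it; z points along the fingers, y is the direction in which the jaws open and shut (so a half turn about z gives the same grasp; the last joint's range is limited). The gripper opens to 87 mm and grips with 3 to 60 N. Pads are 19 mm wide; open, the fingers measure 117 mm over their backs; the gripper's body (75 mm by 190 mm) begins 51 mm behind the grasp point.
Start: joints at [-1.013, 0.385, 0.008, 0, -1.194, -0.259], TCP at [183.999, -597.28, 222.55] pointing down, gripper open.
Joint ranges: [-3.14, 3.14], [-1.21, 2.06], [-1.07, 1.41], [-3.16, 2.05], [-2.99, -0.16], [-3.1, 3.1]. Speed limits (rad/s): [2.79, 2.79, 3.14, 3.14, 3.14, 3.14].

### API

Orientations are given as a unit quaternion [w, x, y, z].
In Python, from cell import r gives the robot as it stands. The module is installed in compiled form; this text tells all that it offers.
- The arm moves only by the tool apply_moves, never from a script. Its arguments are lists of equal length, an entry for each row: "offset": the shift along the tool's x, y, z in m, a list of three; "turn": the turn about the tool's z in rad. A call has 1 to 12 rows; each row is the pose to reach, as a shift and turn from the pose commanded when the call began, along the tool's axes at that moment; what a row does not reach only later rows make up. A row lasts 1/10 s, in which the tool goes at most 50 mm and 8.59 degrees, less where a joint would pass 70% of its speed; a pose out of reach is approached as far as the arm can. A call with a gripper value outside its range is refused whole. "claw" is the opening in per cent of the stroke, from 0 (shut) to 100 (fully open), set as the call begins (left out, the last holds). The fingers move at their own pace and stop on an object; the grip force is fixed at half the most. Time passes only in rows, so rows that repeat a pose let the fingers close. It gives the time, the measured TCP pose, the force and the opening at its end, in the units of the state.
- r.sense(): the state, without advancing time (a new reading comes with each control period).
- r.capture(name): name is "scene" or "top"; returns the picture (384x512x3 uint8, red, green, blue); there is no depth.
- r.camera_info(name): a dict with "fov_y" (degrees; the focal length in pixels is half the picture's height over the tangent of half this angle, whatever the lens; pixels are square), "cx", "cy" (the principal point, pixels), "position" and "attitude" of the camera in the world. Camera axes: x right, y down, z forward; pixel columns grow to the right and rows downward; lengths in mm; the calibration is good to about 2 mm. A picture is of the moment at which its call begins. camera_info takes no time and is no camera call.
- r.finish_job(): hands the job in, once; it reports no verdict.
The state is a dict: "time": time; "joint_positions": joint angles; "joint_velocities": joint speeds; "joint_torque": joint torques, N m; "tcp_pos": TCP position; "eef_rot": TCP orientation; "wrist_force": force on the tool from outside, world axes, zero at the start; "ft_torque": the same for the moment, N m; "width": finger opening in mm.
Only numpy, scipy, OpenCV 4.12 (cv2) and the standard library are available. Lean on these libraries where they do the work, as an engineer would, in place of code of your own. Each camera call takes 0.05 s, during which the arm holds its last target. There are 200 camera calls.

### The job

The condiment board is ready for the family: slide it along the ledge, its two ramekins standing on it, until it sits square and flush in the tiled corner of the pass, one long side against the long kerb and one end against the end pier. Only then ring for them: press the counter bell's plunger gently all the way down to its stop, hold it there for about half a second and let it spring back up. Leave the bell and everything else on the ledge where it stands.

Things in the scene. Friction and masses are not known exactly. Their poses are not given: they have to be found in the camera images.
- pass: Pick-up corner of the ledge, fixed: an L of two low tiled kerbs, 45 mm high. Origin: on the ledge, at the centre of the board's place; when home, the board's centre is here and its axes are parallel to these. Long kerb at +x: inner face at x = 70 mm, from y = -330 to 160, 45 thick. End pier at +y: inner face at y = 100 mm, from x = -95 to 70, 60 thick. Position and yaw vary.
- corner (a point): The inner corner where the two kerb faces meet, at ledge height; 70 mm along x and 100 mm along y from the origin of pass. Diagonally outside it a small fixed herb pot (radius 33 mm) stands on the kerb, up to 165 mm above the ledge.
- board: Wooden condiment board, 140 mm (its x) by 200 mm (its y), 22 mm thick, flat underside, about 0.4 kg, too wide to grasp. Origin: centre of its underside. Starts turned by up to 0.7 rad.
- ramekin_1: White ceramic ramekin, loose, open, rim radius 38 mm, 44 mm high, about 0.14 kg, standing on the board towards its -y end. Origin: centre of its underside.
- ramekin_2: A second, equal ramekin, standing on the board towards its +y end. Origin: centre of its underside.
- bell: Counter bell, loose, about 0.45 kg: black round base of radius 48 mm, 12 mm thick, polished steel dome of radius 43 mm up to 56 mm high, and on top a steel plunger. Origin: centre of its underside. Stands in one of three places, changed about with the jar and the sugar bowl.
- plunger_top (a point): Centre of the flat top of the bell's plunger button (radius 11 mm, 8 mm thick), on the bell's axis, 77 mm above the ledge when up and 69 mm when fully down. It moves with the plunger.
- plunger (a joint): Travel of the bell's plunger in m: 0 up, 0.008 fully down on its stop. A spring returns it: about 4 N starts it and 8.5 N holds it on the stop.
- jar: Closed glass chimichurri jar with a red twist cap, radius 37 mm, 105 mm high. Origin: centre of its underside. Bystander.
- sugar_bowl: Lidded steel sugar bowl with a small fixed knob, straight sides, radius 46 mm, 92 mm high; it looks a little like the bell. Origin: centre of its underside. Bystander.
- wine_bottle: Full wine bottle, radius 37 mm, 290 mm high, standing far left. Origin: centre of its underside. Bystander.
- pepper_mill: Dark turned wooden pepper mill, radius 30 mm, 210 mm high, standing on the right. Origin: centre of its underside. Bystander.
- mate: Mate gourd with a steel straw, radius 40 mm, 150 mm high with the straw, front left. Origin: centre of its underside. Bystander.
- grill_brush: Stainless steel grill brush lying along its x, 203 mm long (handle end at x = -103 mm, head end at x = 100 mm), 42 mm wide and 37 mm high at the head. Origin: on the ledge below its middle. Bystander.
- lighter: Black long-nosed lighter with a press button, lying along its x, 200 mm long, 26 mm wide, 26 mm high, left of the pass. Origin: on the ledge below its middle. Bystander.
There are look-alikes about, which are no part of the job. What is shaped like the bell but blue or purple is not meant.

How it is judged:
By the outcome, as a careful person would: the job done as asked, in the order asked, and still so for the second after the job is handed in, with the robot touching nothing.
It also fails if it takes over 69 s, if anything falls off the work surface, if the arm or the gripper's body presses on something with over 40 N, if the wrist force passes 120 N, or if a joint passes its speed limit or range.

## Working session

There is one attempt and no reset: what is moved stays moved. The work goes in short steps, Python scripts to look and compute and a tool call to move; the robot and the scene stay as the last step left them, time stands still between calls to the robot, and variables do not carry over. Pictures are saved under pics/ and viewed, about 8 in all and at most 12, crops included, and the job is handed in when it is done.

Besides the shell and the picture viewer there is one more tool, called after ">>>" by a JSON object that holds its "name" and its "arguments", one argument or row to a line. apply_moves: Moves the arm, as the interface text tells. Its arguments: {"type":"object","properties":{"offset":{"type":"array","items":{"type":"array","items":{"type":"number"}}},"turn":{"type":"array","items":{"type":"number"}},"claw":{"type":"number"}},"required":["offset","turn"]}

```bash
ls; mkdir -p pics; python3 - <<'E'
from cell import r
import cv2,json
for n in("scene","top"):
    im=r.capture(n); cv2.imwrite(f"pics/{n}0.png",im[:,:,::-1]); print(n,r.camera_info(n))
print(r.sense())
E
```

```text
pics
scene {'fov_y': 52.857696417586446, 'cx': 258.8672344705879, 'cy': 190.35620311672437, 'position': array([1007.27759443, -568.05351972, 1134.62637484]), 'attitude': array([-0.28991544,  0.8869903 ,  0.34203284, -0.1105024 ])}
top {'fov_y': 49.73362219185392, 'cx': 254.25136421752632, 'cy': 197.13396902477785, 'position': array([ 241.25609947,  -15.35697357, 1542.70883107]), 'attitude': array([-0.06266089,  0.71116924, -0.69838946,  0.05063682])}
{'time': 0.1, 'joint_positions': array([-1.01340016e+00,  3.85492669e-01,  6.75043314e-03, -4.62934903e-04,
       -1.19399137e+00, -2.58619360e-01]), 'joint_velocities': array([ 0.00076456, -0.00062536,  0.00299129,  0.00063147, -0.00181438,
        0.00032057]), 'joint_torque': array([ 4.87877139e-05, -3.91689420e+01,  1.87933606e+01,  4.23183426e+00,
        1.34898481e-02, -6.62650768e-05]), 'tcp_pos': array([ 183.84287358, -596.77992988,  221.55226844]), 'eef_rot': array([-1.86853131e-04, -1.48748876e-01,  9.88874505e-01,  9.74494209e-04]), 'wrist_force': array([ 0.42974994, -0.53003096, -0.53231457]), 'ft_torque': array([ 0.00418693, -0.05604812,  0.00639167]), 'width': 87.3578195060121}
```

View pics/scene0.png

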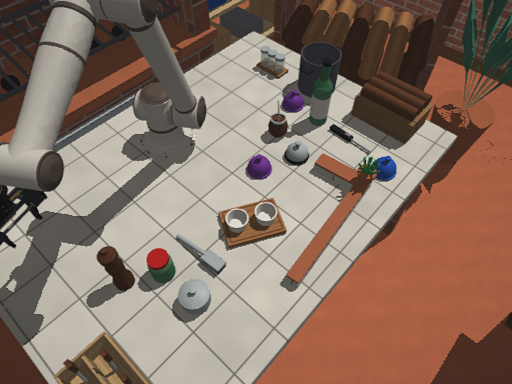

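View pics/top0.png

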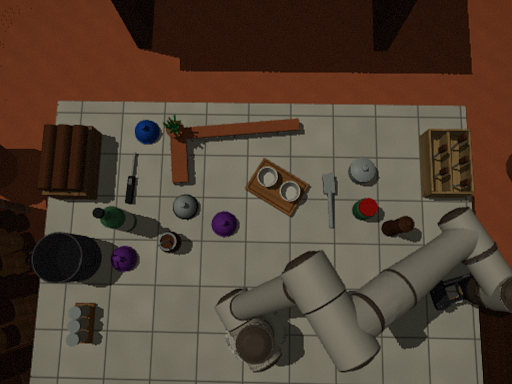

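The scene view shows the bell candidates at scene (296,152), which has a dark base, and (193,295), which is plain steel. Purple ones are at (260,165) and (292,101), blue at (386,166). The board is at (252,222) and the pass is the L with its corner near (365,180). I'll confirm with one crop montage and set up the geometry.

```bash
cat > h.py <<'E'
import numpy as np,cv2
from scipy.spatial.transform import Rotation as R
from cell import r
def cam(n):
    c=r.camera_info(n); w,x,y,z=c['attitude']; M=R.from_quat([x,y,z,w]).as_matrix()
    f=192/np.tan(np.radians(c['fov_y']/2)); K=np.array([[f,0,c['cx']],[0,f,c['cy']],[0,0,1]])
    return K,M,np.array(c['position'])
def proj(n,P):
    K,M,t=cam(n); q=(np.atleast_2d(P)-t)@M@K.T; return q[:,:2]/q[:,2:]
def back(n,uv,z):
    K,M,t=cam(n); uv=np.atleast_2d(uv); d=np.c_[uv,np.ones(len(uv))]@np.linalg.inv(K).T@M.T
    return t+d*((z-t[2])/d[:,2])[:,None]
E
python3 - <<'E'
from h import *
s=cv2.imread("pics/scene0.png");t=cv2.imread("pics/top0.png")
c=lambda im,x,y,w,h,W,H:cv2.resize(im[y:y+h,x:x+w],(W,H),interpolation=cv2.INTER_CUBIC)
a=np.hstack([c(s,270,130,60,45,400,300),c(s,163,270,60,45,400,300)])
b=np.hstack([c(t,155,100,150,114,400,304)[:300],c(s,210,190,84,63,400,300)])
cv2.imwrite("pics/m1.png",np.vstack([a,b]))
for n,uv in(("top",(185,206)),("scene",(296,152)),("top",(363,171)),("scene",(193,295)),("top",(279,187)),("scene",(252,222))):print(n,uv,back(n,uv,30).round())
E
```

```text
top (185, 206) [[448. 268.  30.]]
scene (296, 152) [[451. 262.  30.]]
top (363, 171) [[ 591. -390.   30.]]
scene (193, 295) [[ 581. -383.   30.]]
top (279, 187) [[525. -78.  30.]]
scene (252, 222) [[539. -80.  30.]]
```

View pics/m1.png

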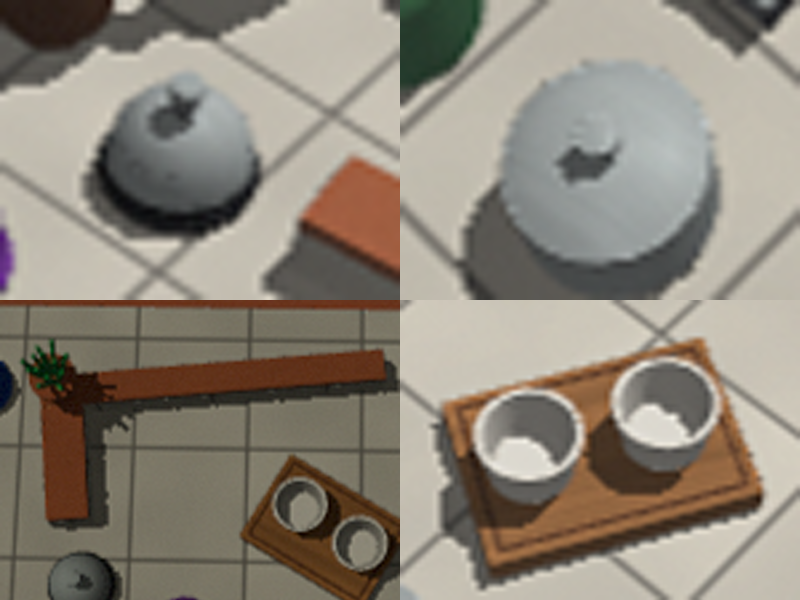

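The crop confirms it: top-left, scene (296,152) / top (185,206), has a black base, a steel dome and a plunger on a stem, so it is the bell. Top-right, scene (193,295), is the straight-sided sugar bowl. Next I fit the board, pass and bell poses by silhouettes.

```bash
cat > fit.py <<'E'
from h import *
from scipy.optimize import minimize
S=4
def up(im): return cv2.resize(im,None,fx=S,fy=S,interpolation=cv2.INTER_CUBIC)
def box(x0,x1,y0,y1,z1,p):
    c,s=np.cos(p[2]),np.sin(p[2])
    return np.array([[p[0]+c*x-s*y,p[1]+s*x+c*y,z] for x in(x0,x1) for y in(y0,y1) for z in(0,z1)])
def sil(n,boxes):
    m=np.zeros((384*S,512*S),np.uint8)
    for b in boxes:
        q=(proj(n,b)+.5)*S-.5
        cv2.fillConvexPoly(m,cv2.convexHull(np.round(q*16).astype(np.int32)),255,shift=4)
    return m
BOARD=lambda p:[box(-70,70,-100,100,22,p)]
PASS=lambda p:[box(70,115,-330,160,45,p),box(-95,70,100,160,45,p)]
def hsv(im): return cv2.cvtColor(up(im),cv2.COLOR_BGR2HSV)
def fit(masks,model,p0,ign=None,it=400):
    def cost(p):
        tot=0
        for n,m in masks.items():
            k=sil(n,model(p)); d=cv2.bitwise_xor(k,m)
            if ign: d[ign[n]>0]=0
            tot+=np.count_nonzero(d)
        return tot
    best=None
    for k in range(2):
        sx=np.array(p0)+np.vstack([np.zeros(3),np.diag([25,25,.12])/(1+3*k)])
        o=minimize(cost,p0,method='Nelder-Mead',options=dict(initial_simplex=sx,maxfev=it,xatol=.1,fatol=5)); p0=o.x
    return o.x,o.fun/S/S
def roi(m,pts):
    k=np.zeros_like(m); cv2.fillPoly(k,[np.int32(np.array(pts)*S)],255); return cv2.bitwise_and(m,k)
def hull(m):
    m=cv2.morphologyEx(m,cv2.MORPH_OPEN,np.ones((5,5)))
    h=cv2.convexHull(cv2.findNonZero(m)); k=np.zeros_like(m); cv2.fillConvexPoly(k,h,255); return k
E
python3 - <<'E'
from fit import *
im={n:cv2.imread(f"pics/{n}0.png") for n in("scene","top")}
H={n:hsv(im[n]) for n in im}
print({n:[H[n][int(v*S),int(u*S)].tolist() for u,v in L] for n,L in dict(scene=[(223,220),(252,236),(330,235),(335,168),(200,200),(250,245)],top=[(255,175),(280,165),(240,130),(180,170),(220,160)]).items()})
R_={'scene':[(205,190),(300,190),(300,255),(205,255)],'top':[(235,148),(320,148),(320,225),(235,225)]}
w={n:hull(roi(cv2.inRange(H[n],(5,90,30),(25,255,255)),R_[n])) for n in im}
for names in(("scene","top"),("scene",),("top",)):
    print('board',names,fit({n:w[n] for n in names},BOARD,[530,-79,0.4]))
P={'scene':[(280,285),(280,270),(345,188),(308,170),(318,150),(352,165),(392,165),(310,285)],'top':[(165,110),(302,110),(305,136),(195,150),(192,188),(168,188)]}
k={n:roi(cv2.inRange(H[n],(0,90,20),(15,255,255)),P[n]) for n in im}
ign={n:np.zeros_like(k[n]) for n in im}
cv2.circle(ign['scene'],(368*S,172*S),24*S,255,-1);cv2.circle(ign['top'],(178*S,128*S),24*S,255,-1)
for names in(("scene","top"),("scene",),("top",)):
    print('pass',names,fit({n:k[n] for n in names},PASS,[590,165,0.05],ign))
best=fit(k,PASS,[590,165,0.05],ign)[0]; bb=fit(w,BOARD,[530,-79,.4])[0]
out=[]
for n,(x,y) in dict(scene=(205,140),top=(155,100)).items():
    v=up(im[n])
    for m,c in((w[n],(0,255,255)),(k[n],(0,255,0))): cv2.drawContours(v,cv2.findContours(m,0,2)[0],-1,c,1)
    for b in PASS(best)+BOARD(bb): cv2.polylines(v,[cv2.convexHull(np.float32((proj(n,b)+.5)*S)).astype(int)],True,(255,0,0),1)
    out.append(cv2.resize(v[y*S:(y+150)*S,x*S:(x+190)*S],(400*1,316)))
cv2.imwrite("pics/fit.png",np.hstack(out))
E
```

```text
{'scene': [[14, 145, 151], [12, 142, 122], [9, 153, 162], [9, 152, 158], [19, 24, 119], [21, 25, 207]], 'top': [[14, 208, 82], [26, 40, 127], [10, 191, 96], [11, 191, 95], [21, 44, 123]]}
board ('scene', 'top') (array([529.49756824, -71.14320609,  -0.54154808]), np.float64(135.0))
board ('scene',) (array([528.39607402, -70.81768252,  -0.53398423]), np.float64(81.125))
board ('top',) (array([530.26279119, -70.21515   ,  -0.53386972]), np.float64(33.3125))
pass ('scene', 'top') (array([6.43509543e+02, 1.75997623e+02, 9.39484897e-02]), np.float64(996.3125))
pass ('scene',) (array([6.39782727e+02, 1.84698683e+02, 8.36191615e-02]), np.float64(468.3125))
pass ('top',) (array([6.51325106e+02, 1.72430605e+02, 9.45853469e-02]), np.float64(396.25))Traceback (most recent call last):
  File "<stdin>", line 15, in <module>
  File "fit.py", line 28, in fit
    o=minimize(cost,p0,method='Nelder-Mead',options=dict(initial_simplex=sx,maxfev=it,xatol=.1,fatol=5)); p0=o.x
    res = _minimize_neldermead(fun, x0, args, callback, bounds=bounds,
                               **options)
    fsim[j] = func(sim[j])
              ~~~~^^^^^^^^
    fx = function(np.copy(x), *(wrapper_args + args))
  File "fit.py", line 21, in cost
    k=sil(n,model(p)); d=cv2.bitwise_xor(k,m)
  File "fit.py", line 11, in sil
    q=(proj(n,b)+.5)*S-.5
       ~~~~^^^^^
  File "h.py", line 9, in proj
    K,M,t=cam(n); q=(np.atleast_2d(P)-t)@M@K.T; return q[:,:2]/q[:,2:]
          ~~~^^^
  File "h.py", line 5, in cam
    c=r.camera_info(n); w,x,y,z=c['attitude']; M=R.from_quat([x,y,z,w]).as_matrix()
ValueError: time passes only in moves, steps and waits
```

```bash
sed -i 's/^def cam(n):/from functools import cache\n@cache\ndef cam(n):/' h.py
cat > pf.py <<'E'
from fit import *
im={n:cv2.imread(f"pics/{n}0.png") for n in("scene","top")}
H={n:hsv(im[n]) for n in im}
R_={'scene':[(205,190),(300,190),(300,255),(205,255)],'top':[(235,148),(320,148),(320,225),(235,225)]}
w={n:hull(roi(cv2.inRange(H[n],(5,90,30),(25,255,255)),R_[n])) for n in im}
P={'scene':[(280,285),(280,270),(345,188),(308,170),(318,150),(352,165),(392,165),(310,285)],'top':[(165,110),(302,110),(305,136),(195,150),(192,188),(168,188)]}
k={n:roi(cv2.inRange(H[n],(0,90,20),(15,255,255)),P[n]) for n in im}
ign={n:np.zeros_like(k[n]) for n in im}
cv2.circle(ign['scene'],(368*S,172*S),24*S,255,-1);cv2.circle(ign['top'],(178*S,128*S),24*S,255,-1)
best,f=fit(k,PASS,[645,176,0.09],ign); bb=np.array([529.3,-70.7,-.537]);print(best,f)
out=[]
for n,(x,y) in dict(scene=(205,140),top=(155,100)).items():
    v=up(im[n])
    for m,c in((w[n],(0,255,255)),(k[n],(0,255,0))): cv2.drawContours(v,cv2.findContours(m,0,2)[0],-1,c,1)
    for b in PASS(best)+BOARD(bb): cv2.polylines(v,[cv2.convexHull(np.float32((proj(n,b)+.5)*S)).astype(int)],True,(255,0,0),1)
    out.append(v[y*S:(y+150)*S,x*S:(x+190)*S])
cv2.imwrite("pics/fit.png",cv2.resize(np.vstack(out),(400,600),interpolation=cv2.INTER_AREA) if 0 else np.hstack([cv2.resize(o,(400,316),interpolation=cv2.INTER_AREA) for o in out]))
E
python3 pf.py
```

```text
[6.43546693e+02 1.74774108e+02 9.31152147e-02] 992.875
```

View pics/fit.png

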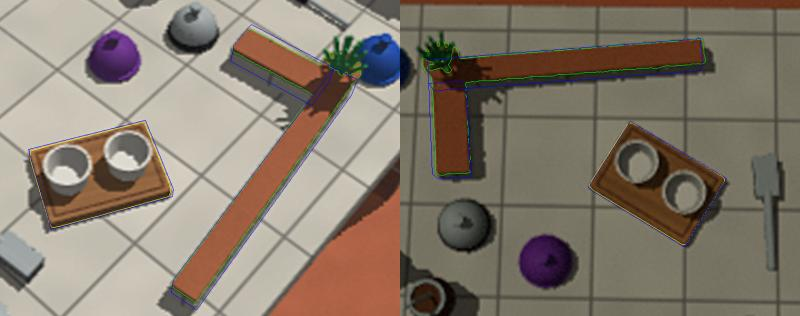

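```bash
cat > pf2.py <<'E'
from fit import *
im={n:cv2.imread(f"pics/{n}0.png") for n in("scene","top")}
H={n:hsv(im[n]) for n in im}
# profile across pier in scene along image column 335 and kerb top-view col 240, pier top-view row 170
print('scene col335',[im['scene'][v,335].tolist() for v in range(155,186,2)])
print('scene row235',[im['scene'][235,u].tolist() for u in range(312,344,2)])
print('top col250',[im['top'][v,250].tolist() for v in range(116,142,2)])
print('top row170',[im['top'][170,u].tolist() for u in range(166,196,2)])
E
python3 pf2.py
```

```text
scene col335 [[172, 184, 189], [148, 159, 164], [149, 164, 184], [62, 90, 155], [66, 95, 161], [66, 95, 160], [63, 92, 156], [66, 95, 161], [66, 95, 159], [53, 76, 129], [54, 61, 75], [82, 87, 88], [81, 86, 88], [81, 86, 88], [82, 86, 89], [82, 87, 89]]
scene row235 [[182, 195, 200], [184, 195, 200], [64, 91, 153], [63, 91, 158], [65, 94, 162], [65, 94, 159], [65, 93, 159], [66, 94, 161], [65, 93, 160], [65, 95, 162], [54, 72, 116], [105, 111, 112], [185, 198, 203], [181, 194, 199], [180, 192, 198], [181, 194, 199]]
top col250 [[99, 115, 119], [100, 117, 123], [103, 119, 122], [52, 71, 101], [24, 47, 93], [29, 51, 95], [26, 49, 97], [28, 51, 96], [25, 49, 92], [26, 34, 38], [37, 43, 44], [71, 83, 87], [103, 119, 125]]
top row170 [[99, 115, 120], [99, 116, 121], [97, 113, 116], [21, 46, 96], [24, 50, 95], [23, 48, 96], [28, 50, 97], [24, 49, 95], [24, 49, 96], [27, 52, 99], [25, 47, 93], [34, 38, 41], [41, 48, 50], [42, 50, 52], [63, 74, 75]]
```

```bash
cat >> fit.py <<'E'
def top(x0,x1,y0,y1,z,p): b=box(x0,x1,y0,y1,z,p); b[:,2]=z; return b
PASST=lambda p:[top(70,115,-330,160,45,p),top(-95,70,100,160,45,p)]
E
sed -e 's/PASS,\[645/PASST,[645/' -e 's/in PASS(best)/in PASST(best)/' pf.py > pf3.py
cat >> pf3.py <<'E'
for n in k: print(n,fit({n:k[n]},PASST,best,ign))
m={n:hull(roi(cv2.inRange(H[n],(0,0,40),(180,80,255)),q)) for n,q in {}.items()}
E
python3 pf3.py
```

```text
[6.43150620e+02 1.67302325e+02 9.69986841e-02] 193.5625
scene (array([6.43967458e+02, 1.63039416e+02, 9.69367083e-02]), np.float64(67.75))
top (array([6.42230059e+02, 1.68368893e+02, 9.67740831e-02]), np.float64(41.9375))
```

View pics/fit.png

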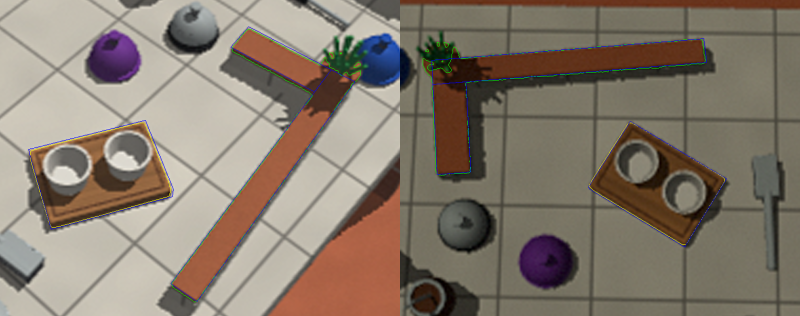

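Pass ≈ (643,166), yaw 0.097; board ≈ (529,-71), yaw -0.537; the two views agree within about 3 mm. Plan:
1. Push the board's -y end with the two open fingers, straight for about 114 mm.
2. Continue in an R=200 arc to square it.
3. Nudge it home in x, then in y.

```bash
cat > mv.py <<'E'
from h import *
PS=np.array([643.,166,.097])
def p2w(x,y,a=0): c,s=np.cos(PS[2]),np.sin(PS[2]); return PS[0]+c*x-s*y,PS[1]+s*x+c*y,PS[2]+a
def tool():
    s=r.sense(); w,x,y,z=s['eef_rot']; M=R.from_quat([x,y,z,w]).as_matrix(); return s,M
def off(x,y,z,phi,frm=None):
    "tool offset (m) and turn to world x,y,z (mm) with tool-x heading phi; frm=(x,y,z,phi) commanded start"
    if frm is None:
        s,M=tool(); frm=(*s['tcp_pos'],np.arctan2(M[1,0],M[0,0]))
    c,sn=np.cos(frm[3]),np.sin(frm[3]); d=np.array([x,y,z])-frm[:3]
    t=-((phi-frm[3]+np.pi)%(2*np.pi)-np.pi)
    return np.round([(d[0]*c+d[1]*sn)/1e3,(d[0]*sn-d[1]*c)/1e3,-d[2]/1e3,t],4).tolist()
E
python3 - <<'E'
from mv import *
s0=(184,-597.28,222.55,np.arctan2(-.294,-.956))
for z in(300,222,120): print(off(465,-178,z,-2.108,s0))
for u,v,n,z in((330,200,'top',15),(366,210,'top',105),(398,225,'top',200),(224,224,'top',30),(260,165,'scene',30)): print(back(n,(u,v),z).round())
E
```

```text
[-0.3918, 0.3182, -0.0774, -0.7352]
[-0.3918, 0.3182, 0.0006, -0.7352]
[-0.3918, 0.3182, 0.1026, -0.7352]
[[ 482. -269.   15.]]
[[ 435. -379.  105.]]
[[ 375. -457.  200.]]
[[384. 122.  30.]]
[[393. 122.  30.]]
```

>>> {"name": "apply_moves", "arguments": {
  "offset": [
    [0, 0, -0.04],
    [0, 0, -0.078],
    [-0.035, 0.03, -0.078],
    [-0.07, 0.06, -0.078],
    [-0.105, 0.09, -0.078],
    [-0.14, 0.12, -0.078],
    [-0.18, 0.15, -0.078],
    [-0.22, 0.18, -0.078],
    [-0.26, 0.21, -0.078],
    [-0.3, 0.245, -0.078],
    [-0.35, 0.28, -0.078],
    [-0.392, 0.318, -0.078]
  ],
  "turn": [0, -0.05, -0.1, -0.2, -0.3, -0.4, -0.5, -0.6, -0.68, -0.735, -0.735, -0.735],
  "claw": 100
}}

```text
time: 1.3
tcp_pos: [454.8, -193.6, 300.4]
eef_rot: [-0.0, -0.494, 0.869, 0.0]
wrist_force: [0.7, -0.8, -0.1]
width: 87.4
```

>>> {"name": "apply_moves", "arguments": {
  "offset": [
    [0, 0, 0],
    [0, 0, 0]
  ],
  "turn": [0, 0]
}}

```text
time: 1.5
tcp_pos: [454.2, -194.4, 300.0]
eef_rot: [-0.001, -0.495, 0.869, 0.0]
wrist_force: [-0.4, -0.2, -0.6]
width: 87.1
```

```bash
python3 - <<'E'
from mv import *
s,M=tool();print(s['time'],s['tcp_pos'],np.arctan2(M[1,0],M[0,0]),s['wrist_force'],s['width'])
print(off(465,-178,11,-2.108))
E
```

```text
1.5 [ 454.21867064 -194.4354994   300.0401702 ] -2.1051017306541318 [-0.37761991 -0.2483746  -0.61732632] 87.14013901652845
[-0.0196, -0.0009, 0.289, 0.0029]
```

>>> {"name": "apply_moves", "arguments": {
  "offset": [
    [-0.016, 0, 0.045],
    [-0.016, 0, 0.09],
    [-0.016, 0, 0.135],
    [-0.016, 0, 0.18],
    [-0.016, 0, 0.22],
    [-0.016, 0, 0.25],
    [-0.016, 0, 0.272],
    [-0.016, 0, 0.284],
    [-0.016, 0, 0.289],
    [-0.016, 0, 0.289]
  ],
  "turn": [0, 0, 0, 0, 0, 0, 0, 0, 0, 0]
}}

```text
time: 2.5
tcp_pos: [461.4, -182.8, 11.1]
eef_rot: [-0.001, -0.493, 0.87, 0.0]
wrist_force: [0.4, 0.3, 0.4]
width: 86.6
```

```bash
python3 - <<'E'
from mv import *
s,M=tool();print(s['time'],s['tcp_pos'],np.arctan2(M[1,0],M[0,0]),s['wrist_force'])
im=r.capture("scene");cv2.imwrite("pics/a.png",cv2.resize(im[130:300,170:370,::-1],(600,510)))
E
```

```text
2.5 [ 461.40235716 -182.7775337    11.10763877] -2.1095472005854514 [0.42755537 0.26135219 0.41394402]
```

View pics/a.png

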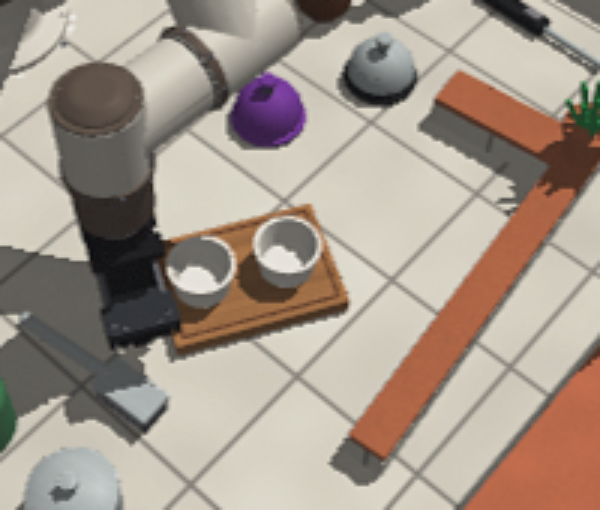

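>>> {"name": "apply_moves", "arguments": {
  "offset": [
    [-0.006, 0, 0],
    [-0.012, 0, 0],
    [-0.016, 0, 0],
    [-0.019, 0, 0],
    [-0.022, 0, 0],
    [-0.026, 0, 0],
    [-0.031, 0, 0],
    [-0.037, 0, 0],
    [-0.043, 0, 0],
    [-0.049, 0, 0],
    [-0.054, 0, 0],
    [-0.058, 0, 0]
  ],
  "turn": [0, 0, 0, 0, 0, 0, 0, 0, 0, 0, 0, 0]
}}

```text
time: 3.75
tcp_pos: [489.8, -132.9, 11.9]
eef_rot: [-0.002, -0.494, 0.869, 0.001]
wrist_force: [-5.3, -7.7, 5.5]
width: 87.2
```

```bash
cat > see.py <<'E'
from fit import *; from mv import *
import sys
def board(names=("scene","top"),p0=None,save=None):
    out={}
    for n in names:
        im=np.ascontiguousarray(r.capture(n)[:,:,::-1]); h=hsv(im)
        q=proj(n,box(-70,70,-100,100,22,p0)); c=q.mean(0); k=np.zeros(h.shape[:2],np.uint8)
        b=cv2.convexHull(np.float32((c+(q-c)*1.25)*S)).astype(int); cv2.fillConvexPoly(k,b,255)
        m=cv2.inRange(h,(11,90,30),(25,255,255))&k
        m=cv2.morphologyEx(m,cv2.MORPH_OPEN,np.ones((7,7))); out[n]=hull(m)
        if save: cv2.imwrite(f"pics/{save}_{n}.png",im)
        f=fit({n:out[n]},BOARD,p0,it=120); print(n,f[0].round(3),f[1])
    f=fit(out,BOARD,p0,it=120)[0]; c,s=np.cos(PS[2]),np.sin(PS[2]); d=f[:2]-PS[:2]
    print('world',f.round(3),'pass frame',(c*d[0]+s*d[1]).round(1),(-s*d[0]+c*d[1]).round(1),(f[2]-PS[2]).round(3)); return f
def st():
    s,M=tool(); print(s['time'],s['tcp_pos'].round(1),np.arctan2(M[1,0],M[0,0]).round(4),s['wrist_force'].round(1))
E
python3 - <<'E'
from see import *
st(); board(p0=[543,-48,-.537],save='b')
E
```

```text
3.75 [ 489.8 -132.9   11.9] -2.1078 [-5.3 -7.7  5.5]
scene [ 5.45705e+02 -3.85180e+01 -5.38000e-01] 437.875
top [ 5.52049e+02 -5.44000e+01 -4.06000e-01] 462.375
world [ 5.51027e+02 -4.31020e+01 -4.95000e-01] pass frame -111.8 -199.2 -0.592
```

>>> {"name": "apply_moves", "arguments": {
  "offset": [
    [-0.004, 0, 0],
    [-0.01, 0, 0],
    [-0.017, 0, 0],
    [-0.024, 0, 0],
    [-0.031, 0, 0],
    [-0.038, 0, 0],
    [-0.045, 0, 0],
    [-0.052, 0, 0],
    [-0.059, 0, 0],
    [-0.066, 0, 0],
    [-0.072, 0, 0],
    [-0.077, 0, 0]
  ],
  "turn": [0, 0, 0, 0, 0, 0, 0, 0, 0, 0, 0, 0]
}}

```text
time: 5.05
tcp_pos: [528.6, -67.2, 11.8]
eef_rot: [-0.003, -0.494, 0.869, 0.001]
wrist_force: [-5.6, -8.3, 6.5]
width: 86.7
```

```bash
python3 - <<'E'
from see import *
st(); board(names=("scene",),p0=[585,27,-.537],save='c')
# arc rows: board centre predicted from tcp, R=200, turn .634 in 12-row calls
s,M=tool(); th0=np.arctan2(M[1,0],M[0,0])+np.pi-np.pi/2   # board yaw
u=np.array([-np.sin(th0),np.cos(th0)]); C=s['tcp_pos'][:2]+110*u; print('pred centre',C,th0)
E
```

```text
5.05 [528.6 -67.2  11.8] -2.1079 [-5.6 -8.3  6.5]
scene [ 5.85326e+02  2.75750e+01 -5.49000e-01] 468.3125
world [ 5.85326e+02  2.75750e+01 -5.49000e-01] pass frame -70.8 -132.2 -0.646
pred centre [585.40307601  27.98076865] -0.5366117354816513
```

```bash
python3 - <<'E'
import numpy as np
for a in np.array([.01,.03,.055,.085,.115,.145,.175,.205,.235,.265,.295,.32]):
    print(a,round(-(.2*np.sin(a)+.11*(1-np.cos(a))),4),round(.2*(1-np.cos(a))-.11*np.sin(a),4))
E
```

```text
0.01 -0.002 -0.0011
0.03 -0.006 -0.0032
0.055 -0.0112 -0.0057
0.085 -0.0174 -0.0086
0.115 -0.0237 -0.0113
0.145 -0.0301 -0.0138
0.175 -0.0365 -0.0161
0.205 -0.043 -0.0182
0.235 -0.0496 -0.0201
0.265 -0.0562 -0.0218
0.295 -0.0629 -0.0233
0.32 -0.0685 -0.0244
```

>>> {"name": "apply_moves", "arguments": {
  "offset": [
    [-0.002, -0.001, 0],
    [-0.006, -0.003, 0],
    [-0.011, -0.0055, 0],
    [-0.0175, -0.0085, 0],
    [-0.0235, -0.0115, 0],
    [-0.03, -0.014, 0],
    [-0.0365, -0.016, 0],
    [-0.043, -0.018, 0],
    [-0.0495, -0.02, 0],
    [-0.056, -0.022, 0],
    [-0.063, -0.0235, 0],
    [-0.0685, -0.0245, 0]
  ],
  "turn": [-0.01, -0.03, -0.055, -0.085, -0.115, -0.145, -0.175, -0.205, -0.235, -0.265, -0.295, -0.32]
}}

```text
time: 6.3
tcp_pos: [586.4, -20.6, 11.7]
eef_rot: [-0.002, -0.627, 0.779, 0.0]
wrist_force: [-1.6, -5.7, 2.7]
width: 87.3
```

```bash
python3 - <<'E'
from see import *
st()
s,M=tool(); th0=np.arctan2(M[1,0],M[0,0])+np.pi-np.pi/2
C=s['tcp_pos'][:2]+110*np.array([-np.sin(th0),np.cos(th0)]); print('pred',C,th0)
board(names=("scene",),p0=[*C,th0],save='d')
E
```

```text
6.3 [586.4 -20.6  11.7] -1.7874 [-1.6 -5.7  2.7]
pred [610.0130958   86.84468021] -0.21658247004131526
scene [ 6.08747e+02  8.63030e+01 -2.12000e-01] 214.9375
world [ 6.08747e+02  8.63030e+01 -2.12000e-01] pass frame -41.8 -76.0 -0.309
```

View pics/d_scene.png

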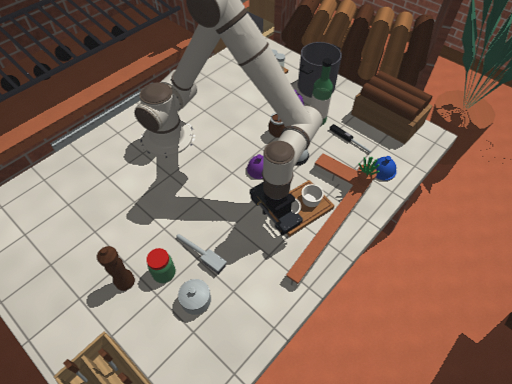

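The board is following as predicted, to within 1.5 mm, with both ramekins still on it. I'll continue with the second half of the arc.

>>> {"name": "apply_moves", "arguments": {
  "offset": [
    [-0.002, -0.001, 0],
    [-0.006, -0.003, 0],
    [-0.011, -0.0055, 0],
    [-0.0175, -0.0085, 0],
    [-0.0235, -0.0115, 0],
    [-0.03, -0.014, 0],
    [-0.0365, -0.016, 0],
    [-0.043, -0.018, 0],
    [-0.0495, -0.02, 0],
    [-0.056, -0.022, 0],
    [-0.062, -0.0232, 0],
    [-0.066, -0.024, 0]
  ],
  "turn": [-0.01, -0.03, -0.055, -0.085, -0.115, -0.145, -0.175, -0.205, -0.235, -0.265, -0.29, -0.309]
}}

```text
time: 7.55
tcp_pos: [625.0, 39.3, 11.6]
eef_rot: [0.0, 0.739, -0.674, 0.0]
wrist_force: [-0.3, -4.9, 1.4]
width: 87.4
```

```bash
python3 - <<'E'
from see import *
st()
s,M=tool(); th0=np.arctan2(M[1,0],M[0,0])+np.pi-np.pi/2
C=s['tcp_pos'][:2]+110*np.array([-np.sin(th0),np.cos(th0)]); print('pred',C,th0)
board(p0=[*C,th0],save='e')
E
```

```text
7.55 [625.   39.3  11.6] -1.4785 [-0.3 -4.9  1.4]
pred [614.85571996 148.86420545] 0.09234246936116319
scene [6.12650e+02 1.67068e+02 7.60000e-02] 922.625
top [6.28278e+02 9.85270e+01 4.29000e-01] 750.8125
world [6.19678e+02 1.42710e+02 1.64000e-01] pass frame -25.5 -20.9 0.067
```

```bash
python3 - <<'E'
from mv import *
s,M=tool();print(s['joint_positions'].round(2))
f=(*s['tcp_pos'],-1.4785)
for x,y,z in((-130,-24,11),): print(off(*p2w(x,y)[:2],z,-3.045,f),off(*p2w(x,y)[:2],z,.097,f))
E
```

```text
[ 0.32  0.6  -0.22  0.   -0.75 -0.23]
[-0.0993, 0.1006, 0.0006, 1.5665] [-0.0993, 0.1006, 0.0006, -1.5755]
```

>>> {"name": "apply_moves", "arguments": {
  "offset": [
    [0.01, 0, 0],
    [0.022, 0, 0],
    [0.022, 0, -0.04],
    [0.022, 0, -0.085],
    [0.02, 0.01, -0.12],
    [0, 0.03, -0.12],
    [-0.02, 0.05, -0.12],
    [-0.04, 0.07, -0.12],
    [-0.06, 0.085, -0.12],
    [-0.08, 0.095, -0.12],
    [-0.099, 0.1, -0.12],
    [-0.099, 0.1, -0.12]
  ],
  "turn": [0, 0, 0, 0, 0.13, 0.27, 0.41, 0.55, 0.69, 0.83, 0.97, 1.11]
}}

```text
time: 8.85
tcp_pos: [515.7, 130.4, 131.7]
eef_rot: [0.0, -0.271, 0.963, 0.001]
wrist_force: [0.9, -0.5, 0.3]
width: 86.9
```

>>> {"name": "apply_moves", "arguments": {
  "offset": [
    [0, 0, 0],
    [0, 0, 0],
    [0, 0, 0],
    [0, 0, 0],
    [0, 0, 0]
  ],
  "turn": [0.14, 0.28, 0.42, 0.456, 0.456]
}}

```text
time: 9.35
tcp_pos: [516.3, 128.7, 131.5]
eef_rot: [-0.0, -0.048, 0.999, 0.0]
wrist_force: [-0.1, -0.2, -0.3]
width: 87.2
```

```bash
python3 - <<'E'
from see import *
st(); f=board(p0=[614.9,148.9,.092],save='f')
print(off(*p2w(-130,-24)[:2],11,-3.045))
E
```

```text
9.35 [516.3 128.7 131.5] -3.0457 [-0.1 -0.2 -0.3]
scene [6.15425e+02 1.49798e+02 1.03000e-01] 80.125
top [6.40376e+02 1.52137e+02 1.40000e-01] 887.5625
world [6.16647e+02 1.50606e+02 8.90000e-02] pass frame -27.7 -12.8 -0.008
[0.0003, 0.0007, 0.1205, 0.0003]
```

>>> {"name": "apply_moves", "arguments": {
  "offset": [
    [0, 0, 0.03],
    [0, 0, 0.06],
    [0, 0, 0.085],
    [0, 0, 0.105],
    [0, 0, 0.116],
    [0, 0, 0.1205],
    [0, 0, 0.1205],
    [-0.006, 0, 0.1205],
    [-0.011, 0, 0.1205],
    [-0.015, 0, 0.1205],
    [-0.018, 0, 0.1205],
    [-0.021, 0, 0.1205]
  ],
  "turn": [0, 0, 0, 0, 0, 0, 0, 0, 0, 0, 0, 0]
}}

```text
time: 10.65
tcp_pos: [535.8, 130.8, 11.0]
eef_rot: [-0.002, -0.048, 0.999, -0.0]
wrist_force: [-7.8, 2.2, 5.0]
width: 87.0
```

>>> {"name": "apply_moves", "arguments": {
  "offset": [
    [-0.003, 0, 0],
    [-0.006, 0, 0],
    [-0.009, 0, 0],
    [-0.012, 0, 0],
    [-0.015, 0, 0],
    [-0.018, 0, 0],
    [-0.02, 0, 0],
    [-0.022, 0, 0]
  ],
  "turn": [0, 0, 0, 0, 0, 0, 0, 0]
}}

```text
time: 11.45
tcp_pos: [554.1, 131.2, 10.6]
eef_rot: [-0.006, -0.048, 0.999, -0.002]
wrist_force: [-10.1, -0.8, 8.5]
width: 87.0
```

>>> {"name": "apply_moves", "arguments": {
  "offset": [
    [-0.003, 0, 0],
    [-0.005, 0, 0],
    [-0.007, 0, 0],
    [-0.009, 0, 0],
    [-0.011, 0, 0],
    [-0.012, 0, 0]
  ],
  "turn": [0, 0, 0, 0, 0, 0]
}}

```text
time: 12.05
tcp_pos: [565.0, 132.3, 10.5]
eef_rot: [-0.007, -0.048, 0.999, -0.002]
wrist_force: [-15.3, 0.3, 11.0]
width: 87.1
```

>>> {"name": "apply_moves", "arguments": {
  "offset": [
    [-0.001, 0, 0],
    [-0.002, 0, 0],
    [-0.003, 0, 0]
  ],
  "turn": [0, 0, 0]
}}

```text
time: 12.35
tcp_pos: [565.0, 132.2, 10.5]
eef_rot: [-0.01, -0.048, 0.999, -0.003]
wrist_force: [-21.2, 2.7, 16.5]
width: 87.3
```

```bash
python3 - <<'E'
from see import *
st(); 
s,M=tool(); f=(*s['tcp_pos'],np.arctan2(M[1,0],M[0,0]))
print(off(*p2w(-6,-140)[:2],11,-1.474,f))
E
```

```text
12.35 [565.  132.2  10.5] -3.046 [-21.2   2.7  16.5]
[-0.0751, -0.1138, -0.0005, -1.572]
```

>>> {"name": "apply_moves", "arguments": {
  "offset": [
    [0.006, 0, 0],
    [0.018, 0, 0],
    [0.025, 0, 0],
    [0.025, 0, -0.04],
    [0.025, 0, -0.085],
    [0.02, -0.01, -0.12],
    [0, -0.03, -0.12],
    [-0.02, -0.055, -0.12],
    [-0.04, -0.08, -0.12],
    [-0.06, -0.1, -0.12],
    [-0.075, -0.114, -0.12],
    [-0.075, -0.114, -0.12]
  ],
  "turn": [0, 0, 0, 0, 0, -0.13, -0.27, -0.41, -0.55, -0.69, -0.83, -0.97]
}}

```text
time: 13.55
tcp_pos: [661.6, 26.7, 130.4]
eef_rot: [0.0, -0.51, 0.86, -0.0]
wrist_force: [-0.8, 0.3, 0.3]
width: 86.9
```

>>> {"name": "apply_moves", "arguments": {
  "offset": [
    [0, 0, 0],
    [0, 0, 0],
    [0, 0, 0],
    [0, 0, 0],
    [0, 0, 0],
    [0, 0, 0]
  ],
  "turn": [-0.14, -0.28, -0.42, -0.56, -0.602, -0.602]
}}

```text
time: 14.15
tcp_pos: [659.9, 28.5, 130.9]
eef_rot: [-0.0, 0.741, -0.672, 0.0]
wrist_force: [-0.8, -0.8, -0.2]
width: 86.9
```

```bash
python3 - <<'E'
from see import *
st(); f=board(names=("scene","top"),p0=[644,152,.097],save='g')
print(off(*p2w(-6,-140)[:2],11,-1.474))
E
```

```text
14.15 [659.9  28.5 130.9] -1.473 [-0.8 -0.8 -0.2]
scene [6.40520e+02 1.51639e+02 1.21000e-01] 514.875
top [6.48246e+02 1.39451e+02 9.60000e-02] 874.875
world [6.47429e+02 1.49535e+02 8.80000e-02] pass frame 2.8 -16.8 -0.009
[0.0016, 0.0094, 0.12, 0.0002]
```

>>> {"name": "apply_moves", "arguments": {
  "offset": [
    [0.001, 0.009, 0.03],
    [0.001, 0.009, 0.06],
    [0.001, 0.009, 0.085],
    [0.001, 0.009, 0.105],
    [0.001, 0.009, 0.115],
    [0.001, 0.009, 0.12],
    [0.001, 0.009, 0.12],
    [-0.005, 0.009, 0.12],
    [-0.009, 0.009, 0.12],
    [-0.012, 0.009, 0.12],
    [-0.015, 0.009, 0.12],
    [-0.018, 0.009, 0.12]
  ],
  "turn": [0, 0, 0, 0, 0, 0, 0, 0, 0, 0, 0, 0]
}}

```text
time: 15.45
tcp_pos: [649.5, 44.8, 12.0]
eef_rot: [0.0, 0.741, -0.671, 0.001]
wrist_force: [0.5, -5.0, 1.4]
width: 87.2
```

>>> {"name": "apply_moves", "arguments": {
  "offset": [
    [-0.002, 0, 0],
    [-0.004, 0, 0],
    [-0.006, 0, 0],
    [-0.008, 0, 0],
    [-0.009, 0, 0]
  ],
  "turn": [0, 0, 0, 0, 0]
}}

```text
time: 15.95
tcp_pos: [648.6, 53.4, 11.9]
eef_rot: [0.0, 0.741, -0.672, 0.001]
wrist_force: [1.3, -5.2, 2.4]
width: 87.1
```

>>> {"name": "apply_moves", "arguments": {
  "offset": [
    [-0.001, 0, 0],
    [-0.002, 0, 0],
    [-0.003, 0, 0],
    [-0.004, 0, 0]
  ],
  "turn": [0, 0, 0, 0]
}}

```text
time: 16.35
tcp_pos: [648.2, 57.2, 12.0]
eef_rot: [0.0, 0.741, -0.672, 0.001]
wrist_force: [0.3, -5.2, 2.4]
width: 87.1
```

>>> {"name": "apply_moves", "arguments": {
  "offset": [
    [-0.001, 0, 0],
    [-0.002, 0, 0],
    [-0.003, 0, 0]
  ],
  "turn": [0, 0, 0]
}}

```text
time: 16.65
tcp_pos: [647.8, 58.3, 11.9]
eef_rot: [0.001, 0.741, -0.672, 0.001]
wrist_force: [2.1, -14.8, 2.1]
width: 86.9
```

>>> {"name": "apply_moves", "arguments": {
  "offset": [
    [-0.001, 0, 0],
    [-0.002, 0, 0],
    [-0.002, 0, 0]
  ],
  "turn": [0, 0, 0]
}}

```text
time: 16.95
tcp_pos: [647.8, 58.4, 12.0]
eef_rot: [0.002, 0.741, -0.672, 0.002]
wrist_force: [3.0, -17.4, 2.4]
width: 87.0
```

```bash
python3 - <<'E'
from mv import *
s,M=tool(); f=(*s['tcp_pos'],np.arctan2(M[1,0],M[0,0]));print(s['tcp_pos'],f[3],s['wrist_force'])
print(off(*p2w(-103,-10)[:2],11,-3.045,f))
E
```

```text
[647.78730444  58.42109072  11.9708441 ] -1.4736681045133144 [  3.04429148 -17.40553213   2.36092191]
[-0.0975, 0.0973, 0.001, 1.5713]
```

>>> {"name": "apply_moves", "arguments": {
  "offset": [
    [0.006, 0, 0],
    [0.018, 0, 0],
    [0.024, 0, 0],
    [0.024, 0, -0.04],
    [0.024, 0, -0.085],
    [0.02, 0.01, -0.12],
    [0, 0.03, -0.12],
    [-0.02, 0.05, -0.12],
    [-0.04, 0.07, -0.12],
    [-0.06, 0.085, -0.12],
    [-0.08, 0.095, -0.12],
    [-0.0975, 0.0985, -0.12]
  ],
  "turn": [0, 0, 0, 0, 0, 0.13, 0.27, 0.41, 0.55, 0.69, 0.83, 0.97]
}}

```text
time: 18.15
tcp_pos: [538.4, 152.0, 131.4]
eef_rot: [0.0, -0.34, 0.94, 0.0]
wrist_force: [0.2, -0.2, -0.2]
width: 87.0
```

>>> {"name": "apply_moves", "arguments": {
  "offset": [
    [0, 0, 0],
    [0, 0, 0],
    [0, 0, 0],
    [0, 0, 0],
    [0, 0, 0],
    [0, 0, 0]
  ],
  "turn": [0.14, 0.28, 0.42, 0.56, 0.601, 0.601]
}}

```text
time: 18.75
tcp_pos: [539.5, 151.2, 131.1]
eef_rot: [0.0, -0.049, 0.999, 0.0]
wrist_force: [-0.8, 0.2, -0.3]
width: 86.9
```

```bash
python3 - <<'E'
from see import *
st(); f=board(names=("scene",),p0=[643,166,.097],save='h')
print(off(*p2w(-103,-10)[:2],11,-3.045))
v=cv2.imread("pics/h_scene.png"); cv2.imwrite("pics/h.png",cv2.resize(v[120:240,250:410],(800,600),interpolation=cv2.INTER_CUBIC))
E
```

```text
18.75 [539.5 151.2 131.1] -3.0432 [-0.8  0.2 -0.3]
scene [6.37108e+02 1.66571e+02 8.20000e-02] 158.125
world [6.37108e+02 1.66571e+02 8.20000e-02] pass frame -5.8 1.1 -0.015
[-0.0013, -0.0053, 0.1201, 0.0026]
```

View pics/h.png

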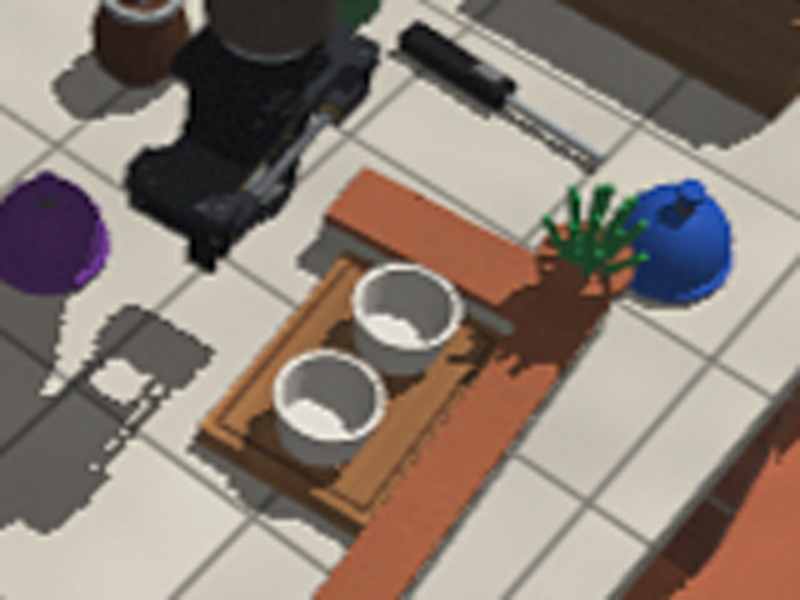

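The board is in the corner with both ramekins standing; the kerb hides its +x edge. I'll give a final x nudge to confirm contact with the long kerb.

>>> {"name": "apply_moves", "arguments": {
  "offset": [
    [0, -0.002, 0.03],
    [0, -0.004, 0.06],
    [0, -0.005, 0.085],
    [0, -0.005, 0.105],
    [0, -0.005, 0.116],
    [0, -0.005, 0.12],
    [0, -0.005, 0.12],
    [-0.005, -0.005, 0.12],
    [-0.01, -0.005, 0.12],
    [-0.014, -0.005, 0.12],
    [-0.017, -0.005, 0.12],
    [-0.02, -0.005, 0.12]
  ],
  "turn": [0, 0, 0.002, 0.002, 0.002, 0.002, 0.002, 0.002, 0.002, 0.002, 0.002, 0.002]
}}

```text
time: 20.0
tcp_pos: [560.5, 148.0, 11.3]
eef_rot: [0.0, -0.048, 0.999, 0.0]
wrist_force: [-0.0, -1.0, -0.4]
width: 87.3
```

>>> {"name": "apply_moves", "arguments": {
  "offset": [
    [-0.001, 0, 0],
    [-0.002, 0, 0],
    [-0.003, 0, 0],
    [-0.004, 0, 0]
  ],
  "turn": [0, 0, 0, 0]
}}

```text
time: 20.4
tcp_pos: [562.9, 148.0, 10.9]
eef_rot: [-0.001, -0.048, 0.999, -0.0]
wrist_force: [-3.8, 1.5, 2.4]
width: 86.7
```

>>> {"name": "apply_moves", "arguments": {
  "offset": [
    [-0.001, 0, 0],
    [-0.002, 0, 0],
    [-0.003, 0, 0]
  ],
  "turn": [0, 0, 0]
}}

```text
time: 20.7
tcp_pos: [563.4, 147.8, 10.8]
eef_rot: [-0.004, -0.048, 0.999, -0.001]
wrist_force: [-11.9, 2.7, 8.1]
width: 87.2
```

>>> {"name": "apply_moves", "arguments": {
  "offset": [
    [-0.001, 0, 0],
    [-0.002, 0, 0],
    [-0.002, 0, 0]
  ],
  "turn": [0, 0, 0]
}}

```text
time: 21.0
tcp_pos: [563.4, 147.8, 10.8]
eef_rot: [-0.006, -0.048, 0.999, -0.001]
wrist_force: [-14.9, 2.4, 10.3]
width: 87.2
```

The board is flush: it stalls at 15 N, heading unchanged. Before leaving, I'll locate the bell's plunger from the first pictures, overlaying a projected model.

```bash
cat > bell.py <<'E'
from mv import *
import sys
x,y=map(float,sys.argv[1:3])
t=np.linspace(0,2*np.pi,73)
def ring(rad,z): return np.c_[x+rad*np.cos(t),y+rad*np.sin(t),0*t+z]
o=[]
for n,(u,v) in dict(scene=(276,132),top=(165,186)).items():
    im=cv2.resize(cv2.imread(f"pics/{n}0.png")[v:v+40,u:u+40],(400,400),interpolation=cv2.INTER_CUBIC)
    for rad,z,c in((48,0,(0,0,255)),(48,12,(0,0,255)),(43,14,(0,255,0)),(11,77,(255,0,255))):
        cv2.polylines(im,[np.int32((proj(n,ring(rad,z))+.5-[u,v])*10)],True,c,1)
    o.append(im)
cv2.imwrite("pics/bell.png",np.hstack(o))
E
python3 -c "
from mv import *
print(back('scene',(297.75-.5,142.3-.5),77))"
python3 bell.py 449 265
```

```text
[[446.25299891 269.45833921  77.        ]]
```

View pics/bell.png

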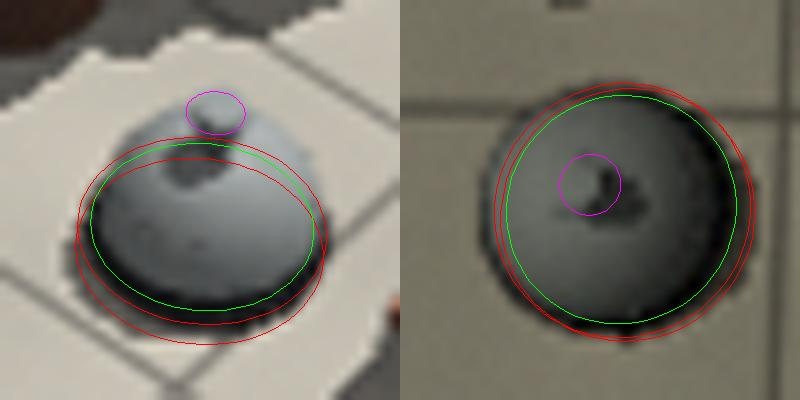

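>>> {"name": "apply_moves", "arguments": {
  "offset": [
    [0.005, 0, 0],
    [0.016, 0, 0],
    [0.024, 0, 0],
    [0.024, 0, -0.04],
    [0.024, 0, -0.08],
    [0.024, 0, -0.12],
    [0.024, 0, -0.12]
  ],
  "turn": [0, 0, 0, 0, 0, 0, 0]
}}

```text
time: 21.7
tcp_pos: [548.7, 148.0, 137.4]
eef_rot: [0.006, -0.048, 0.999, 0.002]
wrist_force: [1.4, 0.0, -0.6]
width: 86.9
```

```bash
python3 - <<'E'
from see import *
st(); print(off(447.5,268,130,-3.045)); print([back('scene',(278,126),75).round(), back('top',(170,243),75).round()])
E
python3 bell.py 447.5 268
```

```text
21.7 [548.7 148.  137.4] -3.0446 [ 1.4  0.  -0.6]
[0.0891, 0.1292, 0.0074, 0.0004]
[array([[338., 286.,  75.]]), array([[309., 307.,  75.]])]
```

View pics/bell.png

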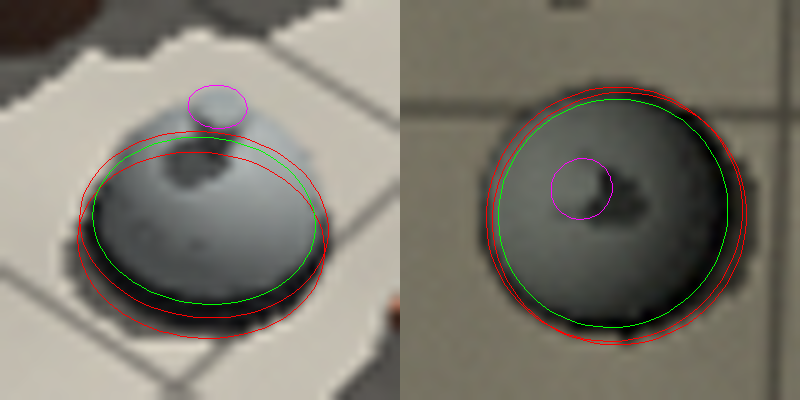

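The model now matches the bell in both views, with the plunger ring on the knob (about ±2 mm). Moving above it with the fingers shut.

>>> {"name": "apply_moves", "arguments": {
  "offset": [
    [0.015, 0.02, 0],
    [0.03, 0.043, 0],
    [0.045, 0.065, 0],
    [0.06, 0.087, 0],
    [0.075, 0.11, 0.004],
    [0.089, 0.129, 0.007],
    [0.089, 0.129, 0.007],
    [0.089, 0.129, 0.007],
    [0.089, 0.129, 0.007],
    [0.089, 0.129, 0.007]
  ],
  "turn": [0, 0, 0, 0, 0, 0, 0, 0, 0, 0],
  "claw": 0
}}

```text
time: 22.7
tcp_pos: [444.7, 265.8, 124.0]
eef_rot: [0.0, -0.047, 0.999, 0.0]
wrist_force: [-0.3, 0.5, -0.0]
width: 15.1
```

```bash
python3 - <<'E'
from see import *
st(); print(off(447.5,268,84,-3.045),r.sense()['width'])
E
```

```text
22.7 [444.7 265.8 124. ] -3.0471 [-0.3  0.5 -0. ]
[-0.003, 0.0019, 0.04, -0.0021] 15.089943755840862
```

>>> {"name": "apply_moves", "arguments": {
  "offset": [
    [-0.003, 0.002, 0.01],
    [-0.003, 0.002, 0.02],
    [-0.003, 0.002, 0.03],
    [-0.003, 0.002, 0.036],
    [-0.003, 0.002, 0.04],
    [-0.003, 0.002, 0.04]
  ],
  "turn": [0, 0, 0, 0, 0, 0]
}}

```text
time: 23.3
tcp_pos: [446.7, 268.3, 83.3]
eef_rot: [-0.001, -0.048, 0.999, -0.001]
wrist_force: [-0.5, -0.3, 0.6]
width: 0.2
```

```bash
python3 - <<'E'
from see import *
st(); print(r.sense()['width'])
a=r.capture("scene")[120:190,260:340,::-1]
b=r.capture("scene")[130:235,260:400,::-1]
cv2.imwrite("pics/pre.png",np.hstack([cv2.resize(a,(400,350),interpolation=2),cv2.resize(b,(400,350),interpolation=2)]))
E
```

```text
23.3 [446.7 268.3  83.3] -3.0458 [-0.5 -0.3  0.6]
0.24029732710990734
```

View pics/pre.png

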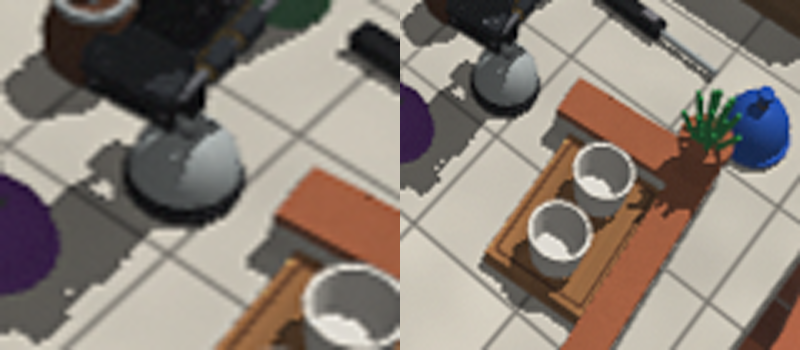

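The fingertips are over the plunger, and the right crop shows the board seated in the corner. Pressing slowly.

>>> {"name": "apply_moves", "arguments": {
  "offset": [
    [0, 0, 0.003],
    [0, 0, 0.006],
    [0, 0, 0.0075],
    [0, 0, 0.009],
    [0, 0, 0.0105],
    [0, 0, 0.012]
  ],
  "turn": [0, 0, 0, 0, 0, 0]
}}

```text
time: 24.0
tcp_pos: [447.0, 268.7, 72.6]
eef_rot: [0.0, -0.048, 0.999, 0.0]
wrist_force: [-2.2, -0.5, 6.1]
width: 0.5
```

>>> {"name": "apply_moves", "arguments": {
  "offset": [
    [0, 0, 0.001],
    [0, 0, 0.002],
    [0, 0, 0.003]
  ],
  "turn": [0, 0, 0]
}}

```text
time: 24.3
tcp_pos: [447.0, 268.8, 69.8]
eef_rot: [0.0, -0.048, 0.999, 0.0]
wrist_force: [-2.4, 0.3, 8.2]
width: 0.5
```

>>> {"name": "apply_moves", "arguments": {
  "offset": [
    [0, 0, 0.001],
    [0, 0, 0.002]
  ],
  "turn": [0, 0]
}}

```text
time: 24.5
tcp_pos: [447.1, 268.8, 69.2]
eef_rot: [0.0, -0.048, 0.999, -0.0]
wrist_force: [-7.8, -2.8, 22.1]
width: 0.4
```

>>> {"name": "apply_moves", "arguments": {
  "offset": [
    [0, 0, -0.0004],
    [0, 0, -0.0004],
    [0, 0, -0.0004],
    [0, 0, -0.0004]
  ],
  "turn": [0, 0, 0, 0]
}}

```text
time: 24.9
tcp_pos: [447.1, 268.8, 69.4]
eef_rot: [0.0, -0.048, 0.999, 0.0]
wrist_force: [-5.1, -1.8, 13.9]
width: 0.7
```

>>> {"name": "apply_moves", "arguments": {
  "offset": [
    [0, 0, -0.003],
    [0, 0, -0.006],
    [0, 0, -0.009],
    [0, 0, -0.014],
    [0, 0, -0.025],
    [0, 0, -0.045],
    [0, 0, -0.075],
    [0, 0, -0.11],
    [0, 0, -0.145],
    [0, 0, -0.17],
    [0, 0, -0.17]
  ],
  "turn": [0, 0, 0, 0, 0, 0, 0, 0, 0, 0, 0]
}}

```text
time: 26.0
tcp_pos: [448.8, 270.0, 242.1]
eef_rot: [0.004, -0.048, 0.999, 0.003]
wrist_force: [0.2, -0.0, -0.2]
width: 0.6
```

```bash
python3 - <<'E'
from see import *
st()
a=r.capture("scene")[:,:,::-1]; b=r.capture("top")[:,:,::-1]
cv2.imwrite("pics/end.png",np.hstack([cv2.resize(a[120:225,250:390],(440,330),interpolation=2),cv2.resize(b[95:227,140:284],(360,330),interpolation=2)]))
E
```

```text
26.0 [448.8 270.  242.1] -3.0454 [ 0.2 -0.  -0.2]
```

View pics/end.png

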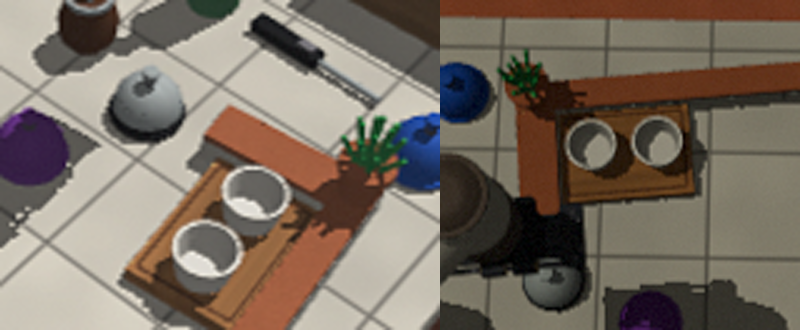

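```bash
sed -i 's/(11,90,30)/(13,90,30)/' see.py; python3 - <<'E'
from see import *
f=board(names=("top",),p0=[643,166,.097],save='z')
im=cv2.imread("pics/z_top.png");h=hsv(im)
P=[(165,110),(302,110),(305,136),(195,150),(192,188),(168,188)]
# brightness/hue profile across the long-side seam and pier seam at pass coordinates, z=22
n='top'
for lab,pts in (('x seam y=-60',[(x,-60) for x in range(56,86,3)]),('x seam y=60',[(x,60) for x in range(56,86,3)]),('y seam x=-50',[(-50,y) for y in range(86,116,3)]),('y seam x=30',[(30,y) for y in range(86,116,3)])):
    q=proj(n,[[*p2w(*p)[:2],22] for p in pts]); print(lab,[tuple(int(k) for k in h[int((b+.5)*S),int((a+.5)*S)]) for a,b in q])
E
```

```text
top [6.44949e+02 1.68735e+02 9.70000e-02] 72.8125
world [6.44949e+02 1.68735e+02 9.70000e-02] pass frame 2.2 2.5 0.0
x seam y=-60 [(15, 162, 88), (14, 207, 69), (13, 188, 68), (14, 178, 89), (14, 164, 81), (17, 118, 54), (35, 44, 35), (18, 100, 33), (10, 185, 69), (11, 196, 100)]
x seam y=60 [(17, 76, 124), (14, 101, 101), (14, 173, 59), (12, 255, 32), (12, 160, 35), (19, 68, 41), (30, 28, 37), (11, 117, 48), (10, 174, 72), (10, 182, 84)]
y seam x=-50 [(15, 179, 97), (15, 188, 84), (15, 179, 50), (14, 185, 33), (13, 214, 31), (14, 191, 36), (15, 87, 41), (11, 161, 57), (10, 186, 85), (10, 191, 103)]
y seam x=30 [(25, 35, 80), (23, 33, 130), (17, 64, 111), (14, 134, 55), (13, 185, 33), (17, 136, 30), (23, 83, 37), (10, 156, 54), (10, 187, 83), (10, 186, 103)]
```

```bash
python3 -c "
from cell import r
print(r.finish_job(), r.sense()['time'])"
```

```text
the job is handed in; nothing more can be done
the job is handed in; nothing more can be done
```

I slid the board into the corner with its two ramekins standing on it, then rang the bell. I handed the job in at about 26 s with the arm clear at z ≈ 242 mm. `finish_job` gave no verdict.

**Board:** I pushed its -y end with the two open fingers, straight and then in an arc, and seated it against each kerb in turn.
- It stalled against the pier at 17 N and against the long kerb at 15–21 N.
- The last top-view fit puts it about 3 mm and 0 rad from the pass fitted in the same view (2.2 and 2.5 mm against the averaged pass pose). That is within calibration; the y contact was not re-pushed after the final x nudge.
- Earlier fits with the gripper or kerb in view disagreed by up to tens of mm. I discarded those and used the contact forces and the tool pose instead.

**Bell:** I took the one with the black base and steel plunger, not the sugar bowl or the blue and purple look-alikes. I pressed its plunger to the stop with shut fingers.
- The tip reached 69.2 mm, with force up to 22 N, then eased to 14 N.
- I held it about 0.5 s and lifted off.
- During the press there was a sideways force of up to about 8 N. By eye in the last picture the bell had not moved; I did not re-measure it.

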